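# Set the swivel vise to its third click

## Task

Two clicking swivel stands are bolted to the bench. By its lever with the upright black post you can turn each; swivel the one with the small vise counter-clockwise (seen from above) until the lever stands on the third click from the broad white zero mark of its base, a quarter turn (90 degrees) from that mark, seated in its notch; the vise may already stand one click past zero. Leave the other stand, with the flat round table, as it is.

Things in the scene. Friction and masses are not known exactly. Their poses are not given: they have to be found in the camera images.
- vise_base: Fixed round grey base of the vise stand, 136 mm across, 22 mm high. Origin: centre of its underside; the swivel axis is vertical through it. Its x axis points at the broad white zero mark (16 mm wide, showing on both sides of a lever over it) on top; thin ticks follow every 30 deg. On it turns a small grey vise, jaws 80 mm above the bench, a white marker (118 mm) lying in them square to the lever.
- vise_post (a point): Grip point on the centre line of the vise lever's upright round black post: 16 mm diameter, from 25 to 76 mm above the bench, this point at 58 mm, 95 mm from the swivel axis; turns with the swivel. A level steel rod (10 mm thick, top 36 mm above the bench) joins the post's foot to the swivel; nothing else stands within 35 mm of the post.
- vise_swivel (a joint): Angle (rad) from the broad mark to the vise's lever, positive counter-clockwise from above; lever direction = base x axis turned by it. Sprung notches every 0.524 rad: 0 on the broad mark, 1.571 third click. Starts in notch 0 or 1, settling within 0.5 s. About 0.2 N m (2-3 N at the post) passes a ridge; released between notches it springs into the nearer. Stops at -0.6 and 2.7.
- table_swivel (a joint): The same angle for the other stand, to be left alone: same base, mark, clicks and black lever post, but it carries only a flat round dark steel table, 100 mm across, 48 mm above the bench. Starts at 0. The two stands may change places. Between and beyond them, fixed hoses of the filling machine loop up to 0.28 m above the bench (x over 0.46, y 0 to 0.23): swing over nearer the robot.

How it is judged:
By the outcome, as a careful person would: the job done as asked, in the order asked, and still so for the second after the job is handed in, with the robot touching nothing.
It also fails if it takes over 40 s, if anything falls off the work surface, if the arm or the gripper's body presses on something with over 40 N, if the wrist force passes 120 N, or if a joint passes its speed limit or range.

## Robot

A 6-joint arm with a two-finger parallel gripper is mounted at the origin on a cart in front of the work surface, level with it; the furniture and walls round the work are solid. World frame = base frame: x ahead of the robot, y to its left, z up, the work surface at z = 0. Lengths are in m, angles in degrees, forces in N, time in s.
With the tool pointing down it reaches from about 0.35 to 0.875 m from the base axis. Payload 4.2 kg.
Tool frame: the origin (TCP) lies midway between the tips of the shut fingers; the grasp point (between the pads) lies 19 mm behind it; y points along the fingers, z is the direction in which the jaws open and shut, and the axes are right-handed (so a half turn about y gives the same grasp; the last joint's range is limited). The gripper opens to 87 mm and grips with 3 to 60 N. Pads are 19 mm wide; open, the fingers measure 117 mm over their backs; the gripper's body (75 mm by 190 mm) begins 51 mm behind the grasp point.
Start: joints at [-56.517, 22.042, 0.453, 0, -68.411, -14.817], TCP at [0.2, -0.592, 0.223] pointing down, gripper open.
Joint ranges: [-179.83, 179.83], [-69.29, 118.12], [-61.27, 80.66], [-181.25, 117.63], [-171.15, -9.14], [-177.46, 177.46]. Speed limits (degrees/s): [159.86, 159.86, 180, 180, 180, 180].

## Interface

Orientations are given as [roll, pitch, yaw] about the fixed x, y, z axes, in that order (R = Rz(yaw) Ry(pitch) Rx(roll)).
In Python, from workcell import env gives the robot as it stands. The module is installed in compiled form; this text tells all that it offers. Calls block until the motion is done:
- env.goto(position, orientation): joint-space move of the TCP to a pose.
- env.move_straight(position, rotation=None, rate=0.15, force_limit=None): straight line of the TCP; rotation=None keeps the orientation; rate is the mean speed in m/s. With force_limit (N) it stops when the force on the tool has changed by that much, and returns True; else False.
- env.set_joints(angles): joint-space move.
- env.gripper_to(opening, grasp_force=None): opening from 0.0 (shut) to 1.0 (fully open); grasp_force is the grip in N (None keeps the last); returns when the fingers have stopped.
- env.dwell(seconds).
- env.inverse_kinematics(position, orientation): joint angles nearest the present ones, or None.
- env.read_state(): the state.
- env.grab_frame(name): name is "scene" or "top" or "wrist"; returns a dict with "image" (400x640x3 uint8, blue, green, red), "fx", "fy", "cx", "cy" (pixels), "position" and "orientation" of the camera in the world. Camera axes: x right, y up, looking along -z (the intrinsics and any distortion apply to the point x, -y, -z); pixel columns grow to the right and rows downward; lengths in m; the calibration is good to about 2 mm. A picture is of the moment at which its call begins. There is no depth.
A pose or a line that the arm cannot do raises env.Unreachable and nothing moves.
- env.close_job(): hands the job in, once; it reports no verdict.
Trained networks look in a picture, given as the dict that the camera call returned (one of the last four; its "shot" number tells which), for a name from the list of things; names that differ only in an ending like _2 or _b are one class to them, and where a whole thing is asked for, a point or a joint stands for the part that bears it (a point fixed in the world has none). Each returns a list of dicts, best first, with "score" (0 to 1); they miss things now and then, are a little off and sometimes report something else, mostly with a low value. They report only what shows in the picture. A call takes as long as a camera call.
- env.search_frame(picture, thing): "xyz" ([x, y, z] in m, in world coordinates, good to about 4 mm: the middle of the surface that is visible of it).
- env.trace(picture, thing): "mask" (400x640 bool, what is visible of it).
The state is a dict: "clock": time; "joint_positions": joint angles; "qvel": joint speeds; "joint_torque": joint torques, N m; "position": TCP position; "tool_rot": TCP orientation; "force": force on the tool from outside, world axes, zero at the start; "wrist_torque": the same for the moment, N m; "opening": opening from 0.0 (shut) to 1.0 (fully open).
Only numpy, scipy, OpenCV 4.12 (cv2) and the standard library are available. Lean on these libraries where they do the work, as an engineer would, in place of code of your own. Each camera call takes 0.05 s, during which the arm holds its last target.

## Working session

There is one attempt and no reset: what is moved stays moved. The work goes in short steps, each a Python script; the robot and the scene stay as the last script left them, time stands still between calls to the robot, and variables do not carry over. Pictures are saved under pics/ and viewed, and the job is handed in when it is done.

```bash
mkdir -p pics; ls; python3 - <<'E'
from workcell import env
import cv2
for n in ["scene","top"]:
    f=env.grab_frame(n); cv2.imwrite(f"pics/{n}0.png",f["image"])
    print(n,{k:f[k] for k in f if k!="image"})
    for t in ["vise_base","vise_post","vise_swivel","table_swivel"]:
        print(t,[(r["score"],r["xyz"]) for r in env.search_frame(f,t)][:4])
print(env.read_state())
E
```

```text
pics
scene {'fx': 508.79487163248945, 'fy': 508.79487163248945, 'cx': 324.14953802183294, 'cy': 196.90345156297988, 'position': array([-0.04251105,  0.93376417,  0.96530365]), 'orientation': array([  47.39075405,    1.1290917 , -148.49202176]), 'shot': 1}
vise_base [(0.65, [0.4688, 0.3017, 0.0336])]
vise_post [(0.97, [0.4765, 0.2954, 0.0688])]
vise_swivel [(0.72, [0.4711, 0.2927, 0.0652])]
table_swivel [(0.73, [0.5096, -0.1343, 0.0476])]
top {'fx': 463.7698341329905, 'fy': 463.7698341329905, 'cx': 311.5910082634599, 'cy': 198.86815777546215, 'position': array([0.37420031, 0.06590841, 1.13515766]), 'orientation': array([  4.98263087,   1.23804552, -88.94382206]), 'shot': 2}
vise_base [(0.89, [0.4842, 0.2788, 0.0316])]
vise_post [(0.61, [0.4846, 0.2776, 0.0778])]
vise_swivel [(0.74, [0.4854, 0.2813, 0.0743])]
table_swivel [(0.55, [0.5144, -0.1434, 0.048])]
{'clock': 0.5, 'joint_positions': array([-5.65167160e+01,  2.20432106e+01,  4.50073118e-01, -2.48370741e-03,
       -6.84125198e+01, -1.48180427e+01]), 'qvel': array([-0.05074654, -0.09752917,  0.0512259 ,  0.01663709, -0.00473647,
       -0.04461938]), 'joint_torque': array([-1.58617941e-04, -3.90071154e+01,  1.87448341e+01,  4.22071382e+00,
        1.50116446e-02, -4.51205324e-05]), 'position': array([ 0.20004955, -0.59206467,  0.22251002]), 'tool_rot': array([-8.99939401e+01, -7.85723178e-04,  1.86643273e+01]), 'force': array([ 0.82173286, -0.09073122, -0.35206945]), 'wrist_torque': array([-0.04198981, -0.04268469,  0.03083   ]), 'opening': 0.9979737383654671}
```

View pics/scene0.png

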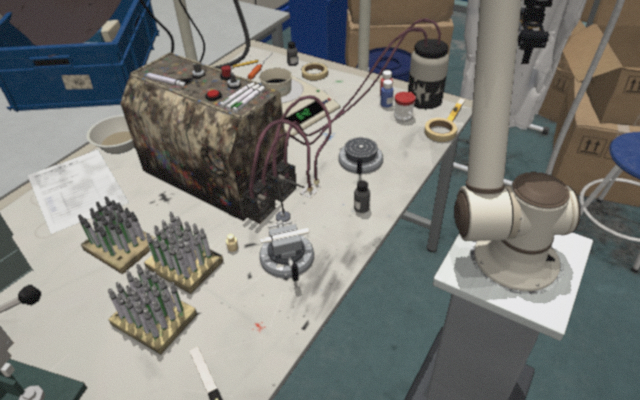

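View pics/top0.png

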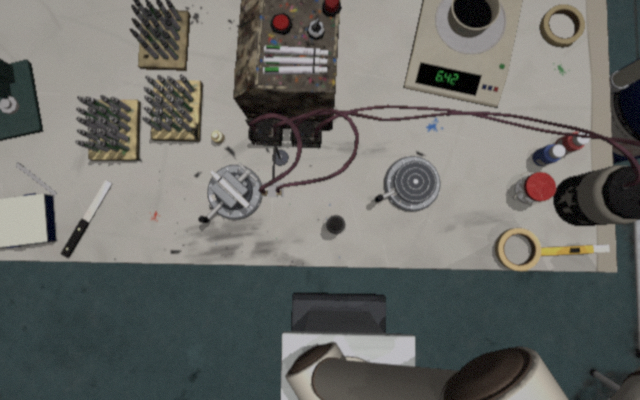

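The top view shows the vise stand around pixel (235,190), with its post at about (204,219). The table stand is at (412,183), with its post at about (379,199). I'll zoom in on both.

```bash
python3 - <<'E'
import cv2,numpy as np
a=cv2.imread("pics/top0.png")[140:240,180:300]; b=cv2.imread("pics/scene0.png")[200:300,240:340]
cv2.imwrite("pics/z0.png",np.hstack([cv2.resize(a,(480,400),interpolation=cv2.INTER_CUBIC)[:, :400],cv2.resize(b,(400,400),interpolation=cv2.INTER_CUBIC)]))
E
```

```text
(no output)
```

View pics/z0.png

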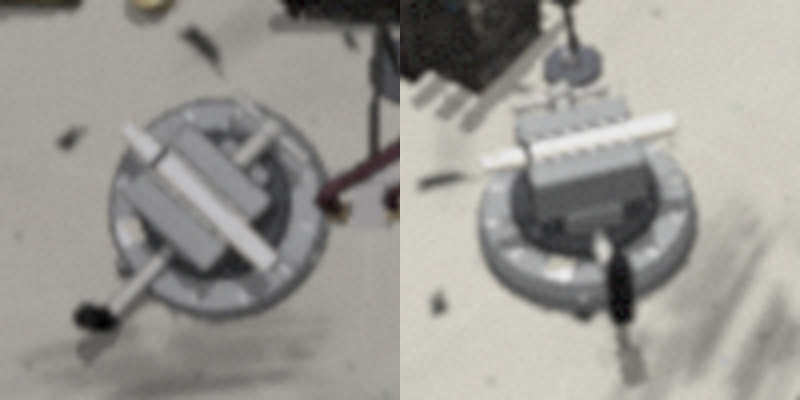

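```bash
python3 - <<'E'
from workcell import env
import cv2
env.move_straight([0.24,-0.45,0.36],rate=0.25)
env.goto([0.36,0.29,0.36],[-90,0,133])
f=env.grab_frame("wrist"); cv2.imwrite("pics/w0.png",f["image"])
print({k:f[k] for k in f if k!="image"})
for t in ["vise_base","vise_post"]:
        print(t,[(r["score"],r["xyz"]) for r in env.search_frame(f,t)][:4])
s=env.read_state();print(s["clock"],s["position"],s["joint_positions"],s["tool_rot"])
E
```

```text
{'fx': 280.54359212087587, 'fy': 280.54359212087587, 'cx': 321.84716180939535, 'cy': 197.08374665784353, 'position': array([0.41596155, 0.22863436, 0.52250505]), 'orientation': array([-1.73816848e+01,  4.78113324e-04, -1.37007311e+02]), 'shot': 3}
vise_base [(0.81, [0.4807, 0.2755, 0.0517])]
vise_post [(0.79, [0.4837, 0.2788, 0.0796])]
4.2583 [0.36030254 0.28958466 0.36001284] [ 5.90149538e+01  1.63083052e+00 -6.38234744e+00  1.06463627e-03
 -8.19883959e+01 -1.60751822e+01] [-8.99987796e+01  1.44882970e-03  1.32939920e+02]
```

View pics/w0.png

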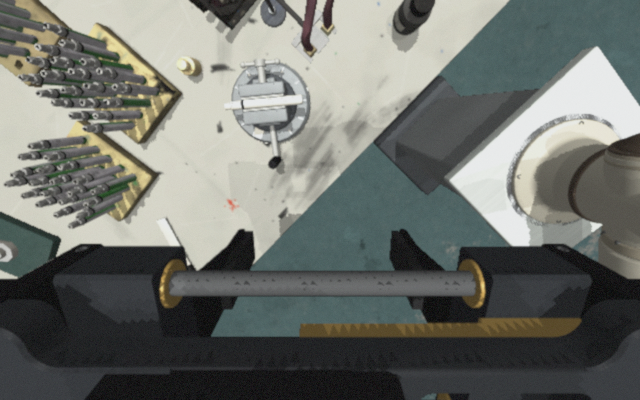

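```bash
python3 - <<'E'
from workcell import env
import cv2,pickle
env.move_straight([0.38,0.36,0.20],rate=0.25)
f=env.grab_frame("wrist"); cv2.imwrite("pics/w1.png",f["image"])
pickle.dump(f,open("w1.pkl","wb"))
print({k:f[k] for k in f if k!="image"})
for t in ["vise_base","vise_post"]:
        print(t,[(r["score"],r["xyz"]) for r in env.search_frame(f,t)][:4])
s=env.read_state();print(s["clock"],s["position"])
a=f["image"][0:200,160:460]
cv2.imwrite("pics/w1z.png",cv2.resize(a,None,fx=2.6,fy=2.6,interpolation=cv2.INTER_CUBIC))
a=cv2.imread("pics/w0.png")[40:190,170:370]
cv2.imwrite("pics/w0z.png",cv2.resize(a,None,fx=4,fy=4,interpolation=cv2.INTER_CUBIC))
E
```

```text
{'fx': 280.54359212087587, 'fy': 280.54359212087587, 'cx': 321.84716180939535, 'cy': 197.08374665784353, 'position': array([0.43599042, 0.29924442, 0.36359358]), 'orientation': array([-1.73858663e+01,  1.06393068e-01, -1.36933391e+02]), 'shot': 4}
vise_base [(0.69, [0.4771, 0.2833, 0.0796]), (0.55, [0.4785, 0.284, 0.0681])]
vise_post [(0.86, [0.4832, 0.283, 0.0782])]
5.2583 [0.38045749 0.36030946 0.20182272]
```

View pics/w1z.png

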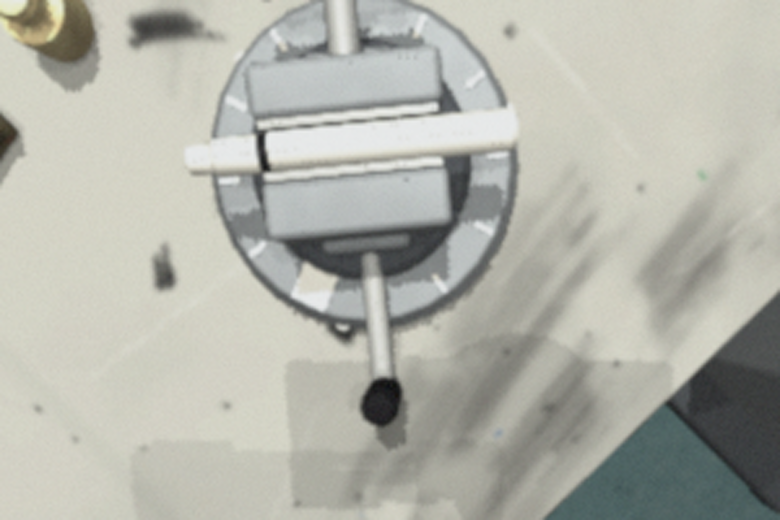

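View pics/w0z.png

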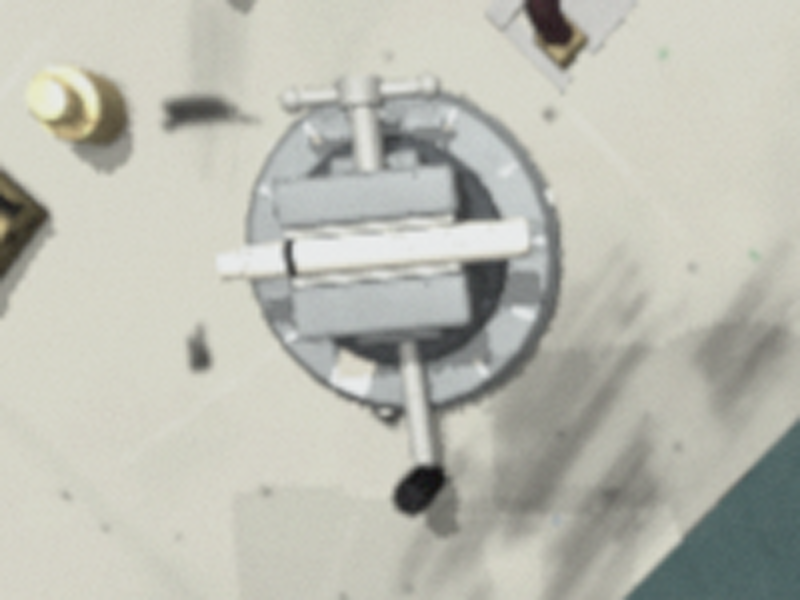

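```bash
cat > h.py <<'E'
import numpy as np
from scipy.spatial.transform import Rotation as R
from scipy.optimize import least_squares
W0=dict(f=280.5436,c=(321.847,197.0837),p=[0.41596155,0.22863436,0.52250505],o=[-17.3816848,0,-137.007311])
W1=dict(f=280.5436,c=(321.847,197.0837),p=[0.43599042,0.29924442,0.36359358],o=[-17.3858663,.106393,-136.933391])
TOP=dict(f=463.77,c=(311.591,198.868),p=[0.37420031,0.06590841,1.13515766],o=[4.98263087,1.23804552,-88.94382206])
SC=dict(f=508.795,c=(324.1495,196.903),p=[-0.04251105,0.93376417,0.96530365],o=[47.39075405,1.1290917,-148.49202176])
def ray(C,u,v):
    d=np.array([(u-C['c'][0])/C['f'],-(v-C['c'][1])/C['f'],-1]); return R.from_euler('xyz',C['o'],degrees=True).apply(d)
def plane(C,u,v,z):
    d=ray(C,u,v);p=np.array(C['p']);return p+d*(z-p[2])/d[2]
def tri(obs):
    A=np.zeros((3,3));b=np.zeros(3)
    for C,u,v in obs:
        d=ray(C,u,v);d/=np.linalg.norm(d);M=np.eye(3)-np.outer(d,d);A+=M;b+=M@C['p']
    x=np.linalg.solve(A,b)
    return x
E
cat > fit.py <<'E'
from h import *
k1=lambda x,y:(160+(x+.5)/2.6-.5,(y+.5)/2.6-.5)
k0=lambda x,y:(170+(x+.5)/4-.5,40+(y+.5)/4-.5)
# index from mark, ccw in image
t1={0:(313,285),2:(440,285),3:(482,228),4:(497,155),5:(475,80),6:(421,25),8:(281,38),9:(235,103),10:(229,181),11:(257,247)}
t0={0:(352,370),2:(482,370),3:(522,312),4:(538,241),5:(507,171),6:(450,122),8:(314,133),9:(266,190),11:(290,337)}
for C,k,t in((W1,k1,t1),(W0,k0,t0)):
    P=np.array([plane(C,*k(*v),.022)[:2] for v in t.values()]);n=np.array(list(t))
    def f(q):
        a=q[3]+n*np.pi/6;return (P-np.c_[q[0]+q[2]*np.cos(a),q[1]+q[2]*np.sin(a)]).ravel()
    s=least_squares(f,[.485,.28,.06,1.7]);print("ctr",s.x[:2],"r",s.x[2],"mark",np.degrees(s.x[3]),"res mm",(np.abs(s.fun).reshape(-1,2)*1e3).max(1).round(1))
    c=s.x[:2]
    pp=k(*((384,391) if C is W1 else (428,479)))
    T=plane(C,*pp,.074)[:2]; d=T-c
    print("post",T,np.linalg.norm(d),np.degrees(np.arctan2(d[1],d[0])))
print("tri",tri([(W1,*k1(384,391)),(W0,*k0(428,479)),]))
E
python3 fit.py
```

```text
ctr [0.48785173 0.28137487] r 0.0573143181361826 mark 107.69327577761062 res mm [3.1 1.5 0.4 0.3 0.1 0.4 0.5 1.2 1.3 0.2]
post [0.4198923  0.33902438] 0.08911761479309757 139.69229077109154
ctr [0.48801496 0.28178405] r 0.05747338534965527 mark 107.82263375789108 res mm [3.7 1.4 0.6 1.3 0.7 1.2 0.8 1.6 2.2]
post [0.41671292 0.33443707] 0.08863589496978977 143.55597130962468
tri [0.4169841  0.34585301 0.02511501]
```

```bash
sed -i 's/384,391/380,405/g; s/428,479/413,494/g' fit.py; sed -i 's/t1={0:(313,285),/t1={/; s/t0={0:(352,370),/t0={/' fit.py; python3 fit.py; python3 - <<'E'
import cv2
a=cv2.imread("pics/w1.png")[130:180,280:340]; b=cv2.imread("pics/w0.png")[140:190,250:310]
import numpy as np
cv2.imwrite("pics/zz.png",np.hstack([cv2.resize(x,(390,325),interpolation=cv2.INTER_NEAREST) for x in(a,b)]))
E
```

```text
ctr [0.48767144 0.28176161] r 0.057737580075750174 mark 107.74708719390122 res mm [0.9 0.7 0.3 0.2 0.4 0.8 0.6 0.6 0.6]
post [0.41733193 0.34421801] 0.09406619222267917 138.39724064784286
ctr [0.48783609 0.28238375] r 0.05809122040899102 mark 107.92134942598285 res mm [0.6 1.3 1.3 0.7 1.1 1.3 1.2 1. ]
post [0.41720424 0.34321593] 0.09321702112829831 139.26308925937212
tri [0.4170407  0.34524032 0.06659058]
```

View pics/zz.png

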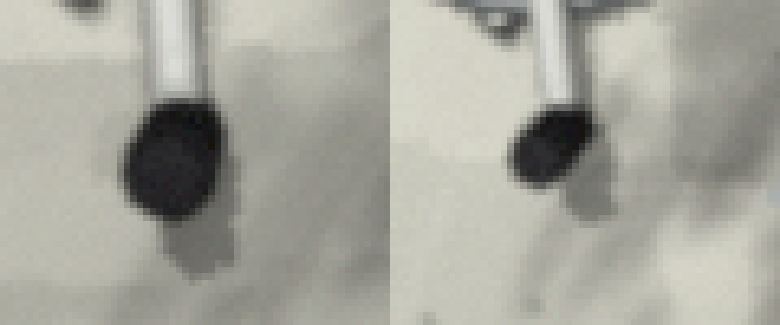

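```bash
cat > go.py <<'E'
from workcell import env
import numpy as np,cv2
c=np.array([.4878,.282]);m=107.8;r=.0945
def P(a,z): t=np.radians(m+a); return [c[0]+r*np.cos(t),c[1]+r*np.sin(t),z]
def st(l):
    s=env.read_state();print(l,round(s["clock"],2),s["position"].round(4),s["force"].round(1),round(s["opening"],3))
E
python3 - <<'E'
from go import *
env.gripper_to(0.7)
env.move_straight(P(30,.13),rotation=[-90,0,m+30])
print(env.move_straight(P(30,.039),rate=.1,force_limit=8)); st("down")
f=env.grab_frame("wrist"); cv2.imwrite("pics/g0.png",f["image"])
E
```

```text
False
down 7.77 [0.4181 0.346  0.0397] [-0.4 -0.  -0.5] 0.697
```

View pics/g0.png

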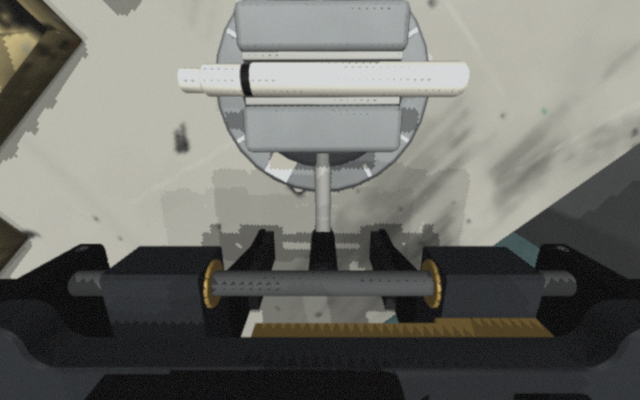

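The post, at (322,250), is centred between the fingers. The white mark shows at about (278,172), one click clockwise of the lever, which confirms notch 1. Next I'll grip it and swing 60°.

```bash
python3 - <<'E'
from go import *
env.gripper_to(0.0,grasp_force=12); st("grip")
for a in range(36,91,6):
    env.move_straight(P(a,.039),rotation=[-90,0,(m+a+180)%360-180],rate=.06)
    st(a)
f=env.grab_frame("wrist"); cv2.imwrite("pics/g1.png",f["image"])
E
```

```text
grip 8.64 [0.4178 0.3455 0.039 ] [0.9 0.3 0.4] 0.18
36 8.96 [0.4115 0.3377 0.039 ] [ 0.3  0.6 -0.7] 0.178
42 9.28 [0.4061 0.3292 0.039 ] [ 1.4 -0.7 -1.3] 0.177
48 9.59 [0.4015 0.3202 0.039 ] [ 1.4 -1.3  0.3] 0.18
54 9.91 [0.398  0.3108 0.039 ] [ 1.8 -4.3  1.2] 0.177
60 10.22 [0.3958 0.3023 0.039 ] [ 2.4 -2.1 -1.1] 0.182
66 10.54 [0.3943 0.293  0.039 ] [ 2.6  0.7 -2.6] 0.182
72 10.86 [0.3937 0.2826 0.039 ] [ 4.2  0.1 -3.2] 0.178
78 11.18 [0.3941 0.2726 0.039 ] [ 4.2 -1.4 -3.2] 0.181
84 11.49 [0.3957 0.2627 0.039 ] [ 5.  -1.9 -4.2] 0.177
90 11.81 [0.3982 0.2535 0.0391] [ 5.6  0.3 -3.7] 0.179
```

View pics/g1.png

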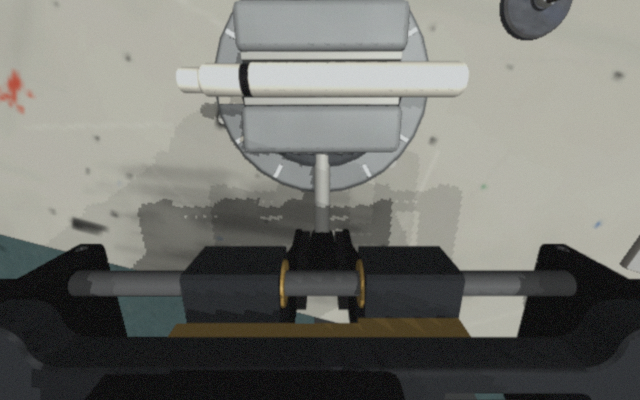

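The lever followed the arc, with neighbouring ticks at (278,172) and (367,172) on either side. I'll release, lift and check.

```bash
python3 - <<'E'
from go import *
env.gripper_to(0.7); st("open")
env.move_straight(P(90,.15),rate=.12)
env.move_straight([0.36,0.25,0.25],rate=.2)
env.dwell(.3); st("up")
f=env.grab_frame("wrist"); print(list(f["position"]),list(f["orientation"]))
i=f["image"];cv2.imwrite("pics/e1.png",i)
t=env.grab_frame("top"); cv2.imwrite("pics/top1.png",t["image"])
b=env.grab_frame("scene")
a=[cv2.resize(x,(400,300),interpolation=cv2.INTER_CUBIC) for x in (i[40:220,200:440],t["image"][140:230,180:300],t["image"][140:230,350:470],b["image"][200:290,230:350])]
cv2.imwrite("pics/e1z.png",np.vstack([np.hstack(a[:2]),np.hstack(a[2:])]))
E
```

```text
open 12.86 [0.3978 0.2531 0.039 ] [-0.6 -0.  -0.1] 0.695
up 14.92 [0.36   0.2497 0.249 ] [-0.  -0.4  0.3] 0.699
[np.float64(0.4382330756268984), np.float64(0.27487253240491694), np.float64(0.4113279783980714)] [np.float64(-17.51337865763523), np.float64(-0.11331595068562764), np.float64(-72.163800161595)]
```

View pics/e1z.png

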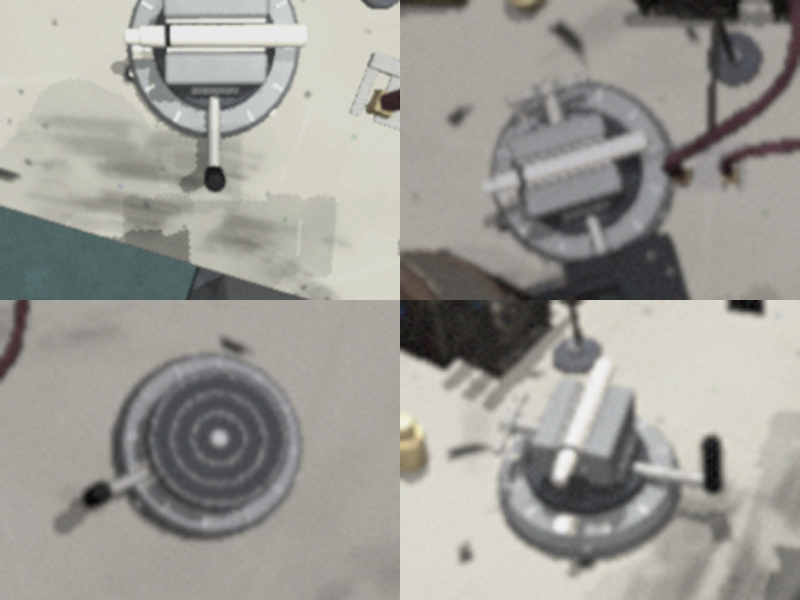

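View pics/e1.png

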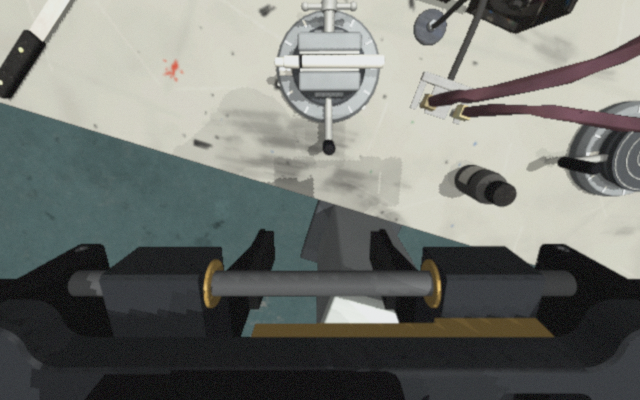

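```bash
python3 - <<'E'
from h import *
C=dict(W1,p=[.438233,.274873,.411328],o=[-17.51338,-.113316,-72.1638])
T=plane(C,329,148,.074);d=T[:2]-[.4878,.282];print(T,np.linalg.norm(d),np.degrees(np.arctan2(d[1],d[0]))%360-107.8)
E
python3 - <<'E'
import cv2
i=cv2.imread("pics/e1.png")[0:160,260:400];cv2.imwrite("pics/e1zz.png",cv2.resize(i,None,fx=3.7,fy=3.7,interpolation=cv2.INTER_CUBIC))
E
```

```text
[0.3982678  0.25233385 0.074     ] 0.09431911467404198 90.53241652696097
```

View pics/e1zz.png

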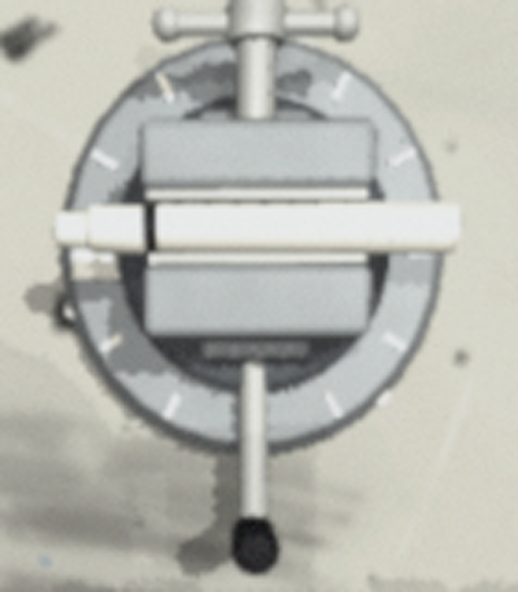

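The broad mark is at the left (95,262), followed by ticks at (112,343) and (173,405), then the lever at (254,450). That puts it on the third click, measured at 90.5°.

```bash
python3 -c "
from workcell import env
env.close_job(); print(env.read_state()['clock'])"
```

```text
the job is handed in; nothing more can be done
the job is handed in; nothing more can be done
```

I turned the vise stand counter-clockwise to the third click, a quarter turn from the broad mark, and handed the job in. The clock read about 15 s at my last check.

- **Start position:** the vise already stood one click past zero. Its lever measured about 31° from the broad mark in two wrist views. I gripped the post and swung it another 60° along its arc, then released it and backed clear.
- **After release:** the lever measured 90.5° from the mark and held there with nothing touching it. The wrist picture shows the broad mark, two thin ticks and then the lever, so it is on the third click. The marker is still lying in the jaws.
- **Table stand:** I never went near it. In the last pictures its lever points the same way as before, judged by eye only.
- **Forces:** the tool force stayed under about 8 N at every reading during the swing.
- **Checks that disagreed:**
  - The detector put the post near the vise's centre in the wrist and top views, so I used my own measurements from the wrist pictures instead.
  - My two-view height for the top of the post came out at 67 mm, against 76 mm in the description. The post's distance from the axis did agree, at 93–94 mm against 95 mm.

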